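Present a wire spool balanced on a crowned tray at the driving jig

TASK

Pick up the aluminium tray by its blue grip block, roll the loose wire spool up onto the tray's crown by tilting, and keep its axle between the two red lines for at least 8 seconds without a break while the tray is held in the air. Bring the tray, square and centred, over the grey riser and hold it still there at about 90 mm above the riser's top, the spool still quiet between the lines: the program finishes while holding it there. The spool must never run into the rubber end stops, leave the tray or be touched by the robot, the tray must not be tipped steeply, and the other things on the bench stay where they are.

Things in the scene. Friction and masses are not known exactly. Their poses are not given: they have to be found in the camera images.
- tray: aluminium tray, 0.65 kg nominal, flat, x about away from the robot, z up. Origin on the underside below mid-channel; the channel runs along its y. Plate 420 mm along y, 150 mm along x (x -100 to +50). Side rails up to z = 30 mm at x = -41 and +47 mm. Blue grip block at its -x side. Two red lines cross the channel at y = +10 and +70 mm, either side of the crown's crest
- tray_grip (a point): grip point in the blue grip block, at tray (-70, 0, 115) mm, 20 mm below the block's top; axes as the tray. The block is 36 mm wide along y and 30 mm along x, on a 60 x 44 mm foot up to tray z = 18 mm. Take it from above, fingers closing along y
- tray_target (a point): crest of the cork running surface midway between the red lines, at tray (0, 40, 17) mm; axes as the tray. The surface is flat (z = 14 mm) from y = -200 to -50 mm; from there to the +y stop it is a crown, convex, 1.3 m radius about the crest (20 mm facets): level at y = 40, slope +0.06 rad (rising to +y) at y = -40, -0.08 at y = 140 mm. So the spool tends to roll off it
- tray_stop (a point): middle of the inner face of the black rubber end stop at the tray's +y end, at tray (0, 200, 60) mm; the other one faces it at y = -200 mm; tops at z = 70 mm. The spool touches a stop when its axle is at tray y = +145 or -145 mm
- spool: loose copper wire spool, white flanges 110 mm across, 60 mm wide, 0.3 kg nominal. Origin on its axle (own x, along tray x) at mid-width, 55 mm above the running surface; starts at rest in the flat part at tray y -125 to -70 mm. Rolls as a solid cylinder: 6.5 m/s2 per rad of slope, to the low end (a turn of the tray about +x lifts its +y end). Rolling resistance equals about 0.009 rad of slope
- riser: fixed riser stand with a grey top, 220 mm along its y, 150 mm along its x (x -100 to +50 mm), top at z = 60 mm, yellow lines at y = +-100 mm. Its origin is on the bench below the point over which the tray's origin belongs; the tray's x and y should point as the riser's
- riser_top (a point): point on the riser's top surface directly above its origin, over which the tray's origin belongs, its underside about 90 mm higher; axes as the riser
- glue_bottle: white glue bottle with a red cap, 52 mm across, 120 mm tall; origin at the centre of its underside. Bystander, loose
- spray_can: green spray can with a black cap, 54 mm across, 170 mm tall; origin under its centre. Bystander, loose
- solvent: amber solvent bottle with a red cap, 80 mm across, 150 mm tall; origin under its centre. Bystander, loose
- frame_box: white open plastic box 110 x 110 x 50 mm; origin under its centre. Bystander, loose
- driver: orange-handled screwdriver lying on the bench; origin under its middle. Bystander, loose
There are look-alikes about, which are no part of the job. Leave any purple or turquoise look-alike of the spool alone.

How it is judged:
By the outcome, as a careful person would: the job done as asked, in the order asked, and still so for the second after the job is handed in, while the arm keeps its last pose, push and grip.
It also fails if it takes over 53 s, if anything falls off the work surface, if the arm or the gripper's body presses on something with over 40 N, if the wrist force passes 120 N, or if a joint passes its speed limit or range.

ROBOT

A 6-joint arm with a two-finger parallel gripper is mounted at the origin on the work surface. World frame = base frame: x ahead of the robot, y to its left, z up, the work surface at z = 0. Lengths are in mm, angles in rad, forces in N, time in s.
With the tool pointing down it reaches from about 325 to 875 mm from the base axis. Payload 4.4 kg.
Tool frame: the origin (TCP) lies at the very end of the fingers, on their centre line; the grasp point (between the pads) lies 19 mm behind it; z points along the fingers, y is the direction in which the jaws open and shut (so a half turn about z gives the same grasp; the last joint's range is limited). The gripper opens to 85 mm and grips with 20 to 120 N. Pads are 22 mm wide; open, the fingers measure 114 mm over their backs; the gripper's body (76 mm by 85 mm) begins 54 mm behind the grasp point. The pads swing forward as they close: fully open they stand 13 mm farther back than shut.
Start: joints at [-1.361, 0.207, 1.542, -0, 1.393, -0.15], TCP at [202.976, -537.985, 231.282] pointing down, gripper open.
Joint ranges: [-2.73, 2.73], [-0.86, 2.22], [0.23, 2.46], [-1.11, 4.25], [0.08, 2.63], [-2.82, 2.82]. Speed limits (rad/s): [2.79, 2.79, 3.14, 3.14, 3.14, 3.14].

INTERFACE

Orientations are given as a rotation vector (axis times angle).
In Python, from cell import arm gives the robot as it stands.
- The arm moves only by the tool carry_out, never from a script. Its argument "steps" is a list of rows, each a list of 3 entries, a list of its own where there are three numbers: the turn, a rotation vector about the tool's x, y, z in rad, then the shift along the tool's x, y, z in cm, then the opening, from 0 (shut) to 1 (fully open). A call has 1 to 10 rows; each row shifts and turns the pose as measured when the row begins, along the tool's axes as they then stand; what a row does not reach is not made up. A row lasts 1/12 s, in which the tool goes at most 41.7 mm and 7.16 degrees, less where a joint would pass 70% of its speed; a pose out of reach is approached as far as the arm can. A call with a gripper value outside its range is refused whole. The fingers move at their own pace and stop on an object; the grip force is fixed at half the most. Time passes only in rows, so rows that do not move let the fingers close. It gives the time, the measured TCP pose, the force and the opening at its end, in the units of the state.
- arm.observe(): the state, without advancing time (a new reading comes with each control period).
- arm.read_camera(name): name is "side" or "top" or "wrist"; returns a dict with "frame" (384x512x3 uint8, red, green, blue), "fx", "fy", "cx", "cy" (pixels), "k1" (the pictures are not rectified: a ray, as slopes to the right and down, at radius r is drawn at 1 + k1 r^2 times it, then the intrinsics apply), "R" (3x3) and "t" (3): a world point X has camera coordinates R X + t; the wrist camera has in their place "tool_from_camera" (4x4, takes a point from camera to tool coordinates, whose origin is the TCP and whose axes are the flange's). Camera axes: x right, y down, z forward; pixel columns grow to the right and rows downward; lengths in mm; the calibration is good to about 2 mm. A picture is of the moment at which its call begins: read the wrist's pose just before it. There is no depth.
- arm.close_job(): hands the job in, once; it reports no verdict.
The state is a dict: "time": time; "qpos": joint angles; "joint_velocities": joint speeds; "joint_efforts": joint torques, N m; "eef_pos": TCP position; "ee_rot": TCP orientation; "force": force on the tool from outside, world axes, zero at the start; "ft_torque": the same for the moment, N m; "finger_gap": finger opening in mm.
Only numpy, scipy, OpenCV 4.12 (cv2) and the standard library are available. Lean on these libraries where they do the work, as an engineer would, in place of code of your own. Each camera call takes 0.05 s, during which the arm holds its last target. There are 200 camera calls.

## Working session

There is one attempt and no reset: what is moved stays moved. The work goes in short steps, Python scripts to look and compute and a tool call to move; the robot and the scene stay as the last step left them, time stands still between calls to the robot, and variables do not carry over. Pictures are saved under pics/ and viewed, about 8 in all and at most 12, crops included, and the job is handed in when it is done.

Besides the shell and the picture viewer there is one more tool, called after ">>>" as name(argument=value, ...) on one line, values as JSON. carry_out: Moves the arm, as the interface text tells. Its arguments: {"type":"object","properties":{"steps":{"type":"array","items":{"type":"array"}}},"required":["steps"]}

```bash
mkdir -p pics; ls
python3 - <<'E'
from cell import arm
import cv2,json
s=arm.observe();print({k:s[k] for k in('time','eef_pos','ee_rot','finger_gap','force')})
for n in('side','top','wrist'):
    c=arm.read_camera(n);cv2.imwrite(f'pics/{n}0.png',c['frame'][:,:,::-1])
    print(n,{k:(v.tolist() if hasattr(v,'tolist') else v) for k,v in c.items() if k!='frame'})
E
```

```text
pics
{'time': 0.0, 'eef_pos': array([ 202.81356836, -537.2426878 ,  230.12730044]), 'ee_rot': array([-3.08839395e+00, -5.63286738e-01,  1.28452472e-04]), 'finger_gap': 85.18771881609679, 'force': array([-0.48900266, -0.04069052, -0.07388292])}
side {'fx': 370.681630175354, 'fy': 370.681630175354, 'cx': 260.1212383573909, 'cy': 189.86786363314297, 'k1': -0.032102642661023834, 'R': [[-0.8243038041265571, -0.5661326823401265, 0.004126074267434738], [-0.33872805556356766, 0.4873309604701657, -0.8048427419945778], [0.45363701665165257, -0.6648325510634985, -0.5934737872642641]], 't': [474.54764406747796, 190.1025604120851, 994.7901681695403]}
top {'fx': 416.2318814916006, 'fy': 416.2318814916006, 'cx': 253.02545777401824, 'cy': 195.45565479548338, 'k1': -0.0010936256006404933, 'R': [[0.000850535075035687, -0.9996624895160444, -0.025965046594813163], [-0.98759582399036, 0.0032372072795562026, -0.15698410405461655], [0.1570151745115345, 0.02577649207347412, -0.987259746687516]], 't': [154.50380125605562, 485.11200408888544, 1327.0236568275407]}
wrist {'fx': 309.21212364961593, 'fy': 309.21212364961593, 'cx': 256.6654995616945, 'cy': 186.02635872018774, 'k1': -0.017581761579476798, 'tool_from_camera': [[-1.0044753870332607e-05, -0.9513102457062851, -0.30823500176545343, 78.728690159753], [0.9999996967869046, -0.0002495686732338118, 0.000737659525127965, 0.6395040235139815], [-0.0007786688645318732, -0.30823490089495637, 0.9513099597634173, -143.23120764816673], [0.0, 0.0, 0.0, 1.0]]}
```

View pics/top0.png

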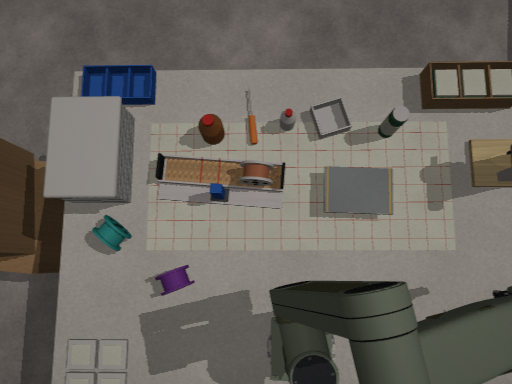

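View pics/side0.png

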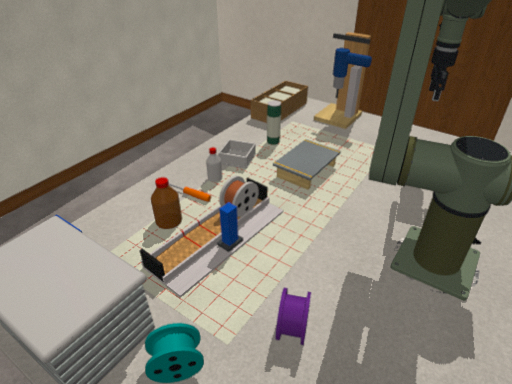

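```bash
cat > h.py <<'E'
import numpy as np,cv2
from scipy.spatial.transform import Rotation as Ro
from cell import arm
def rays(c,uv,st=None):
    """world origin and directions for pixels; wrist camera needs the state st"""
    K=np.array([[c['fx'],0,c['cx']],[0,c['fy'],c['cy']],[0,0,1]])
    p=cv2.undistortPoints(np.float64(uv).reshape(-1,1,2),K,np.array([c['k1'],0,0,0,0.]))[:,0]
    d=np.c_[p,np.ones(len(p))]
    if 'R' in c:
        R=np.array(c['R']);return -R.T@np.array(c['t']),d@R
    T=np.array(c['tool_from_camera']);W=Ro.from_rotvec(st['ee_rot']).as_matrix()
    return W@T[:3,3]+st['eef_pos'],d@(W@T[:3,:3]).T
def onz(c,uv,z,st=None):
    o,d=rays(c,uv,st);return o+d*((z-o[2])/d[:,2])[:,None]
def tri(c1,u1,c2,u2):
    o1,d1=rays(c1,u1);o2,d2=rays(c2,u2);s=np.linalg.lstsq(np.c_[d1[0],-d2[0]],o2-o1,rcond=None)[0]
    a,b=o1+s[0]*d1[0],o2+s[1]*d2[0];return (a+b)/2,np.linalg.norm(a-b)
def hsv(c): return cv2.cvtColor(c['frame'],cv2.COLOR_RGB2HSV)
def blobs(m,amin=20):
    n,_,s,ce=cv2.connectedComponentsWithStats(m.astype(np.uint8));return [(s[i,:5].tolist(),ce[i].round(1).tolist()) for i in range(1,n) if s[i,4]>amin]
E
python3 - <<'E'
from h import *
t=arm.read_camera('top');s=arm.read_camera('side')
H=hsv(t);h,S,V=[H[...,i].astype(int) for i in range(3)]
blue=(h>100)&(h<130)&(S>130)&(V>60);blue[:150]=0
print('blue top',blobs(blue))
Hs=hsv(s);print('blue side',blobs((Hs[...,0]>100)&(Hs[...,0]<130)&(Hs[...,1]>130)&(Hs[...,2]>60)))
blk=(V<60);blk[:140]=0;blk[220:]=0;blk[:,:140]=0;blk[:,300:]=0
print('black',blobs(blk,8))
g=(V>70)&(V<150)&(S<60)&(h>90);g[:155]=0;g[225:]=0;g[:,:315]=0;g[:,400:]=0
g=cv2.morphologyEx(g.astype(np.uint8),cv2.MORPH_OPEN,np.ones((3,3)))
print('grey',blobs(g,50)); cs,_=cv2.findContours(g,0,2);k=max(cs,key=cv2.contourArea)
b=cv2.boxPoints(cv2.minAreaRect(k));print(b,'\n',onz(t,b,60).round(1))
f=t['frame'][:,:,::-1];a=cv2.resize(f[145:225,145:300],None,fx=5,fy=5,interpolation=2);
b2=cv2.resize(f[100:225,310:420],None,fx=5,fy=5,interpolation=2)[:600]
cv2.imwrite('pics/a.png',a);cv2.imwrite('pics/b.png',b2)
print('can foot/cap',onz(t,[[385,135]],0),onz(t,[[400,115]],170))
E
```

```text
blue top [([210, 184, 15, 14, 139], [217.3, 189.1])]
blue side [([334, 48, 37, 29, 569], [347.8, 61.0]), ([220, 203, 18, 43, 615], [228.6, 223.4])]
black [([205, 140, 16, 4, 50], [212.5, 141.2]), ([156, 153, 10, 27, 165], [159.7, 166.4]), ([280, 163, 5, 26, 69], [282.1, 175.7]), ([242, 181, 7, 2, 13], [245.2, 181.5]), ([251, 180, 9, 5, 33], [255.0, 182.0]), ([262, 182, 7, 2, 10], [264.7, 182.7]), ([211, 189, 18, 13, 131], [219.2, 196.5])]
grey []Traceback (most recent call last):
  File "<stdin>", line 11, in <module>
ValueError: max() iterable argument is empty
```

Run:
```python
from h import *
t=arm.read_camera('top');s=arm.read_camera('side')
H=hsv(t);print('riser hsv',H[190,358],H[180,340],'mat',H[160,340],'yellow',H[190,327])
r=H[190,358].astype(int);g=(np.abs(H[...,2].astype(int)-r[2])<18)&(H[...,1]<r[1]+25)
g[:155]=0;g[225:]=0;g[:,:315]=0;g[:,400:]=0
g=cv2.morphologyEx(g.astype(np.uint8),cv2.MORPH_OPEN,np.ones((5,5)))
print(blobs(g,50)); cs,_=cv2.findContours(g,0,2);k=max(cs,key=cv2.contourArea)
b=cv2.boxPoints(cv2.minAreaRect(k));print(b,'\n',onz(t,b,60).round(1))
print('grip top',onz(t,[[217.3,187.5]],135))
print('stop tops',onz(t,[[161,166.5],[282.5,175.7]],55))
f=t['frame'][:,:,::-1];a=cv2.resize(f[145:225,145:300],None,fx=5,fy=5,interpolation=2)
b2=cv2.resize(f[100:225,310:420],None,fx=5,fy=4.7,interpolation=2)
cv2.imwrite('pics/a.png',a);cv2.imwrite('pics/b.png',b2)
print('can foot/cap',onz(t,[[385,135]],0),onz(t,[[400,115]],170))
```

```text
riser hsv [60  3 98] [90  3 98] mat [ 24  25 150] yellow [ 22 150 133]
[([329, 167, 60, 48, 2701], [358.4, 190.0])]
[[329. 167.]
 [388. 167.]
 [388. 214.]
 [329. 214.]] 
 [[ 575.2  -94.1   60. ]
 [ 574.2 -284.7   60. ]
 [ 420.9 -277.1   60. ]
 [ 421.3  -89.8   60. ]]
grip top [[495.34119721 261.2222246  135.        ]]
stop tops [[580.87564728 457.90568228  55.        ]
 [548.02302479  57.2374511   55.        ]]
can foot/cap [[ 700.46446103 -298.25530366    0.        ]] [[ 710.48113512 -295.50484843  170.        ]]
```

View pics/a.png

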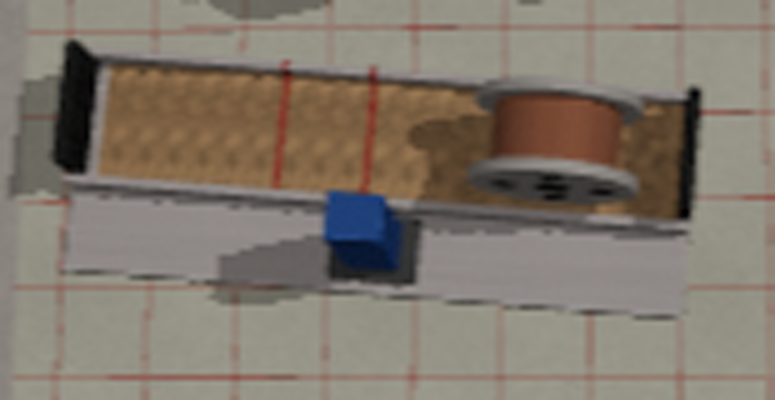

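View pics/b.png

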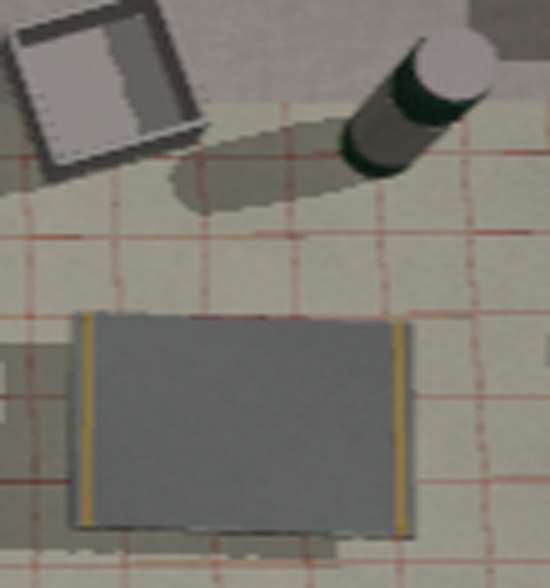

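Run:
```python
from h import *
t=arm.read_camera('top')
B=lambda p:np.array(p)/[5,4.7]+[310,100]
A=lambda p:np.array(p)/5+[145,145]
r=onz(t,B([[72,313],[413,322],[413,537],[70,527]]),60);print('riser corners',r.round(1).tolist(),r.mean(0))
yw=lambda v:np.degrees(np.arctan2(-v[0],v[1]))
print('riser yaw',yw(r[0]-r[1]),yw(r[3]-r[2]), 'sizes',np.linalg.norm(r[0]-r[1]),np.linalg.norm(r[1]-r[2]))
e=onz(t,A([[66,271],[683,318]]),3);print('front edge',e.round(1).tolist(),yw(e[0]-e[1]),np.linalg.norm(e[0]-e[1]))
print('grip top',onz(t,A([[356,214]]),135))
rl=onz(t,A([[282,124],[370.5,128.5]]),17);print('red',rl.round(1).tolist(),np.linalg.norm(rl[0]-rl[1]))
st=onz(t,A([[75,45],[693,92]]),70);print('stop far top corners',st.round(1).tolist(),yw(st[0]-st[1]))
print('spool axle approx near hub',onz(t,A([[552,185]]),69),)
s=arm.observe();print(s['eef_pos'],s['ee_rot'],s['qpos'])
print(Ro.from_rotvec(s['ee_rot']).as_matrix().round(3))
```

```text
riser corners [[576.6, -79.2, 60.0], [569.2, -299.2, 60.0], [420.1, -291.6, 60.0], [427.4, -74.0, 60.0]] [ 498.29908876 -185.99985028   60.        ]
riser yaw -1.9468702470046575 -1.9242941585549869 sizes 220.18979081226652 149.29766460234882
front edge [[479.4, 476.6, 3.0], [446.3, 59.0, 3.0]] -4.537123314399071 418.90819656761414
grip top [[494.4183038  264.59564614 135.        ]]
red [[577.5, 329.5, 17.0], [574.1, 269.3, 17.0]] 60.2267022441171
stop far top corners [[619.5, 458.9, 70.0], [585.6, 53.9, 70.0]] -4.774328347400347
spool axle approx near hub [[524.74199872 145.53434025  69.        ]]
[ 202.96179164 -537.86688338  231.08991796] [-3.09024439e+00 -5.63599372e-01 -2.54190682e-05] [-1.36049620e+00  2.06746220e-01  1.54172867e+00  2.77945171e-05
  1.39349111e+00 -1.50499727e-01]
[[ 0.936  0.353 -0.   ]
 [ 0.353 -0.936  0.   ]
 [ 0.    -0.    -1.   ]]
```

>>> carry_out(steps=[[[0, 0, 0.11], [2.6, -3.0, 0], 1], [[0, 0, 0.11], [2.26, -3.3, 0], 1], [[0, 0, 0.11], [1.9, -3.5, 0], 1], [[0, 0, 0.11], [1.5, -3.7, 0], 1], [[0, 0, 0], [1.06, -3.86, 0], 1], [[0, 0, 0], [1.06, -3.86, 0], 1], [[0, 0, 0], [1.06, -3.86, 0], 1], [[0, 0, 0], [1.06, -3.86, 0], 1], [[0, 0, 0], [1.06, -3.86, 0], 1], [[0, 0, 0], [1.06, -3.86, 0], 1]])

```text
time: 1.23
eef_pos: [348.6, -158.8, 229.5]
ee_rot: [3.131, -0.187, 0.006]
force: [1.1, -0.0, 0.6]
finger_gap: 85.3
```

>>> carry_out(steps=[[[0, 0, -0.02], [1.0, -3.95, 0], 1], [[0, 0, -0.02], [1.0, -3.95, 0], 1], [[0, 0, 0], [1.0, -3.95, 0], 1], [[0, 0, 0], [1.0, -3.95, 0], 1], [[0, 0, 0], [1.0, -3.95, 0], 1], [[0, 0, 0], [1.0, -3.95, 0], 1], [[0, 0, 0], [1.0, -3.95, 0], 1], [[0, 0, 0], [1.0, -3.95, 0], 1], [[0, 0, 0], [1.0, -3.95, 0], 1], [[0, 0, 0], [1.0, -3.95, 0], 1]])

```text
time: 2.07
eef_pos: [480.8, 236.8, 232.0]
ee_rot: [3.131, -0.118, 0.028]
force: [0.3, -0.4, 0.4]
finger_gap: 86.0
```

>>> carry_out(steps=[[[0, 0, 0], [0, 0, 0], 1]])

```text
time: 2.15
eef_pos: [482.0, 242.9, 231.9]
ee_rot: [3.135, -0.109, 0.031]
force: [-1.2, -0.3, 0.7]
finger_gap: 85.1
```

Run:
```python
from h import *
s=arm.observe();w=arm.read_camera('wrist');cv2.imwrite('pics/w1.png',w['frame'][:,:,::-1])
print(s['time'],s['eef_pos'],Ro.from_rotvec(s['ee_rot']).as_matrix().round(3).tolist())
H=hsv(w);b=(H[...,0]>100)&(H[...,0]<130)&(H[...,1]>130)&(H[...,2]>60);B=blobs(b,100);print(B)
for q in B: print(onz(w,[q[1]],135,s))
```

```text
2.15 [482.0417386  242.87724363 231.90353247] [[0.997, -0.069, 0.019], [-0.069, -0.998, -0.005], [0.02, 0.004, -1.0]]
[([205, 139, 47, 55, 2307], [228.7, 166.9])]
[[502.70513726 262.63143252 135.        ]]
```

View pics/w1.png

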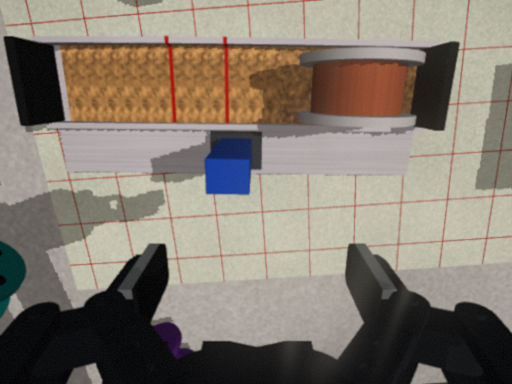

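```bash
cat >> h.py <<'E'
def togo(s,p,yaw):
    """rotvec and shift (cm) in tool axes to reach TCP p, tool down with its x at yaw"""
    W=Ro.from_rotvec(s['ee_rot']);G=Ro.from_euler('z',yaw)*Ro.from_euler('x',np.pi)
    return (W.inv()*G).as_rotvec().round(4),(W.inv().apply(np.array(p)-s['eef_pos'])/10).round(2)
E
python3 - <<'E'
from h import *
s=arm.observe();w=arm.read_camera('wrist')
g=onz(w,[[229,173.5]],135,s)[0];print('grip',g)
e=onz(w,[[66,172],[408,173.5]],3,s);print('edge',e.round(1).tolist(),np.arctan2(-(e[0]-e[1])[0],(e[0]-e[1])[1]),np.linalg.norm(e[0]-e[1]),(e[0]+e[1])/2)
r=onz(w,[[170.5,83],[226,83]],17,s);print('red',r.round(1).tolist())
for z in(200,96):print(togo(s,[g[0],g[1],z],-.08))
E
```

```text
grip [496.30112232 260.06723921 135.        ]
edge [[479.6, 476.3, 3.0], [446.8, 49.5, 3.0]] -0.07658371858453475 427.9913444886297 [463.18104096 262.9014164    3.        ]
red [[573.9, 326.8, 17.0], [569.4, 265.7, 17.0]]
(array([ 0.0068, -0.0184,  0.0101]), array([ 1.31, -2.1 ,  3.18]))
(array([ 0.0068, -0.0184,  0.0101]), array([ 1.12, -2.17, 13.58]))
```

>>> carry_out(steps=[[[0.007, -0.018, 0.01], [0.55, -1.2, 2.7], 1], [[0, 0, 0], [0.55, -1.0, 2.7], 1], [[0, 0, 0], [0, 0, 2.5], 1], [[0, 0, 0], [0, 0, 0], 1], [[0, 0, 0], [0, 0, 0], 1]])

```text
time: 2.67
eef_pos: [495.6, 254.1, 153.9]
ee_rot: [3.137, -0.137, 0.007]
force: [-0.3, 0.6, 1.3]
finger_gap: 85.3
```

Run:
```python
from h import *
s=arm.observe();print(s['eef_pos'],togo(s,[495.5,262,96],-.079))
w=arm.read_camera('wrist');H=hsv(w);b=(H[...,0]>100)&(H[...,0]<130)&(H[...,1]>130)&(H[...,2]>60);B=blobs(b,100);print(B)
rows=[np.flatnonzero(b[r])[[0,-1]].tolist() for r in range(B[0][0][1]+5,B[0][0][1]+B[0][0][3]-3,8)];print(rows)
cv2.imwrite('pics/w2.png',w['frame'][:,:,::-1])
```

```text
[495.62549918 254.1380262  153.85161674] (array([ 0.0018, -0.0047, -0.0085]), array([-0.11, -0.79,  5.78]))
[([206, 162, 62, 93, 5078], [238.4, 210.9])]
[[223, 263], [220, 264], [217, 265], [214, 266], [210, 266], [208, 266], [206, 267], [207, 267], [207, 267], [208, 266], [209, 266]]
```

>>> carry_out(steps=[[[0.002, -0.005, -0.008], [0, -0.95, 2.0], 1], [[0, 0, 0], [0, 0, 2.0], 1], [[0, 0, 0], [0, 0, 1.9], 1], [[0, 0, 0], [0, 0, 0], 1], [[0, 0, 0], [0, 0, 0], 1]])

```text
time: 3.13
eef_pos: [502.6, 261.1, 104.4]
ee_rot: [-3.134, 0.134, -0.023]
force: [0.6, 0.1, -0.0]
finger_gap: 85.2
```

Run:
```python
from h import *
s=arm.observe();print(s['eef_pos'],togo(s,[495.5,263,96],-.079))
w=arm.read_camera('wrist');cv2.imwrite('pics/w3.png',w['frame'][:,:,::-1])
```

```text
[502.6187942  261.11416829 104.41200198] (array([-0.0054, -0.0143, -0.0062]), array([-0.74, -0.12,  0.83]))
```

View pics/w3.png

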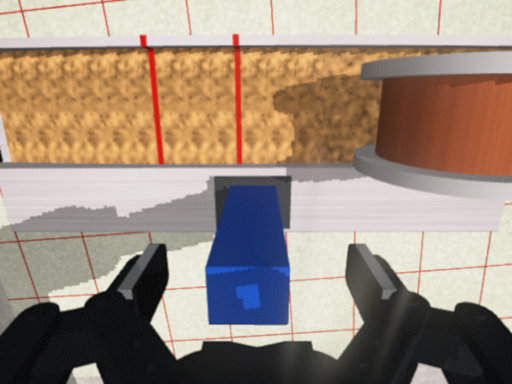

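Run:
```python
from h import *
s=arm.observe();w=arm.read_camera('wrist')
s0=arm.observe();print(s0['eef_pos'],onz(w,[[248,295.5]],135,s))
r=onz(w,[[157,110],[238.5,110]],17,s);print('red',r.round(1).tolist())
print(togo(s0,[495.5,262.5,97],-.079))
```

```text
[502.71095253 261.29309472 104.64116482] [[495.06162216 264.52906617 135.        ]]
red [[572.1, 328.0, 17.0], [567.0, 268.5, 17.0]]
(array([-0.0057, -0.0148, -0.006 ]), array([-0.74, -0.05,  0.75]))
```

>>> carry_out(steps=[[[-0.006, -0.015, -0.006], [-0.74, -0.2, 0.4], 1], [[0, 0, 0], [0, 0, 0.3], 1], [[0, 0, 0], [0, 0, 0], 1]])

```text
time: 3.48
eef_pos: [497.6, 264.7, 101.7]
ee_rot: [-3.137, 0.124, -0.008]
force: [-0.2, -0.1, -0.4]
finger_gap: 85.6
```

Run:
```python
from h import *
s=arm.observe();print(s['eef_pos'],togo(s,[495.2,264,97],-.079))
```

```text
[497.55466348 264.70694194 101.72281872] (array([-0.0022, -0.0052, -0.0001]), array([-0.23,  0.09,  0.47]))
```

>>> carry_out(steps=[[[-0.002, -0.005, 0], [-0.25, 0.05, 0.5], 1], [[0, 0, 0], [0, 0, 0], 1], [[0, 0, 0], [0, 0, 0], 0.3], [[0, 0, 0], [0, 0, 0], 0], [[0, 0, 0], [0, 0, 0], 0], [[0, 0, 0], [0, 0, 0], 0], [[0, 0, 0], [0, 0, 0], 0], [[0, 0, 0], [0, 0, 0], 0]])

```text
time: 4.15
eef_pos: [495.3, 265.6, 97.5]
ee_rot: [-3.138, 0.123, -0.002]
force: [-0.2, -0.8, -1.2]
finger_gap: 35.4
```

```bash
cat >> h.py <<'E'
def spool(w,s,save=None):
    """spool axle's tray y, from the bisector of its copper edges, tool frame = tray frame turned about x"""
    H=hsv(w);m=((H[...,0]<=11)|(H[...,0]>174))&(H[...,1]>90)&(H[...,2]>40)
    m=cv2.morphologyEx(m.astype(np.uint8),cv2.MORPH_OPEN,np.ones((9,9)))
    n,l,st,c=cv2.connectedComponentsWithStats(m)
    if n<2: return None
    i=1+np.argmax(st[1:,4]);r=int(c[i][1]);out=[]
    for r in(r-12,r,r+12):
        q=np.flatnonzero(l[r]==i)[[0,-1]]
        K=np.array([[w['fx'],0,w['cx']],[0,w['fy'],w['cy']],[0,0,1]])
        p=cv2.undistortPoints(np.float64([[q[0],r],[q[1]+1,r]]).reshape(-1,1,2),K,np.array([w['k1'],0,0,0,0.]))[:,0]
        out.append((q.tolist(),np.tan(np.arctan(p[:,0]).mean()),p[0,1]))
    T=np.array(w['tool_from_camera'])
    y=[]
    for q,xs,ys in out:
        d=T[:3,:3]@[xs,ys,1];k=(ZAX-T[2,3])/d[2];y.append(-(T[1,3]+k*d[1]))
    return np.round(y,1),out[1][0],r
ZAX=96-70.5  # axle's depth in tool z below the TCP
def tilt(s):
    W=Ro.from_rotvec(s['ee_rot']).as_matrix();return W[2,1],-W[2,0]  # about tool x (+ lifts +y), about tool y
def look(f=None):
    s=arm.observe();w=arm.read_camera('wrist')
    if f: cv2.imwrite(f,w['frame'][:,:,::-1])
    print(round(s['time'],2),'pos',s['eef_pos'].round(1),'turn to level',togo(s,s['eef_pos'],YAW)[0],'F',s['force'].round(1),'gap',round(s['finger_gap'],1));print('spool',spool(w,s));return s,w
YAW=-.079
E
python3 - <<'E'
from h import *
s,w=look('pics/w4.png')
print(s['ft_torque'])
E
```

```text
4.15 pos [495.3 265.6  97.5] turn to level [-0.0017 -0.0012  0.0004] F [-0.2 -0.8 -1.2] gap 35.4
spool (array([-102.1, -102.6, -103.5]), [392, 511], 120)
[-0.09448783 -0.08457405 -0.08683029]
```

View pics/w4.png

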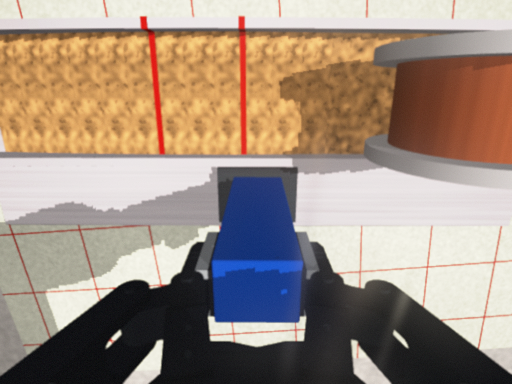

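>>> carry_out(steps=[[[0, 0, 0], [0, 0, -0.4], 0], [[0, 0, 0], [0, 0, -0.8], 0], [[0, 0, 0], [0, 0, -1.0], 0], [[0, 0, 0], [0, 0, -1.0], 0], [[0, 0, 0], [0, 0, -0.6], 0]])

```text
time: 4.62
eef_pos: [485.4, 262.4, 128.1]
ee_rot: [3.133, -0.125, -0.037]
force: [0.3, -0.8, -8.0]
finger_gap: 35.6
```

Run:
```python
from h import *
s,w=look('pics/w5.png');print(s['ft_torque'])
```

```text
4.62 pos [485.4 262.4 128.1] turn to level [ 0.0071  0.0235 -0.0007] F [ 0.3 -0.8 -8. ] gap 35.6
spool (array([-101.5, -102.3, -102.8]), [391, 511], 120)
[0.35555489 0.34372837 0.01954523]
```

>>> carry_out(steps=[[[0.004, 0.012, 0], [0.4, 0, -0.6], 0], [[0.005, 0.014, 0], [0.5, 0.1, -1.0], 0], [[0.004, 0.012, 0], [0.5, 0.1, -1.2], 0], [[0.002, 0.007, 0], [0.5, 0.1, -1.2], 0], [[0.002, 0.007, 0], [0.3, 0.05, -1.2], 0], [[0.002, 0.006, 0], [0.3, 0, -1.0], 0], [[0.001, 0.003, 0], [0.1, 0, -0.5], 0], [[0, 0, 0], [0, 0, 0], 0]])

```text
time: 5.33
eef_pos: [513.9, 255.7, 205.7]
ee_rot: [-3.124, 0.126, -0.076]
force: [0.5, 0.3, -9.0]
finger_gap: 35.1
```

Run:
```python
from h import *
s,w=look('pics/w6.png');print(s['ft_torque'],s['joint_velocities'].round(3))
```

```text
5.33 pos [513.9 255.7 205.7] turn to level [-0.0165 -0.0481 -0.0017] F [ 0.5  0.3 -9. ] gap 35.1
spool (array([-103. , -103.5, -104.4]), [395, 511], 120)
[0.39750185 0.52867434 0.01946066] [-0.003 -0.012 -0.013  0.003 -0.001 -0.002]
```

View pics/w6.png

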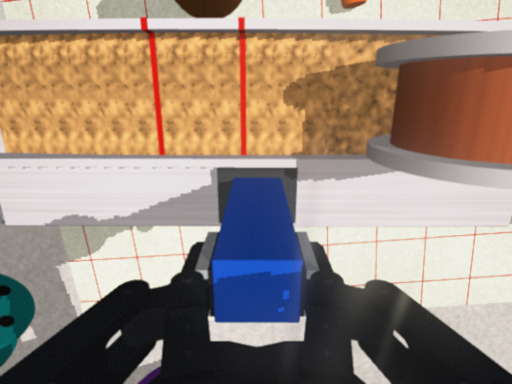

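>>> carry_out(steps=[[[-0.045, -0.024, 0], [0, 0, 0], 0], [[0, -0.024, 0], [0, 0, 0], 0], [[0, 0, 0], [0, 0, 0], 0], [[0, 0, 0], [0, 0, 0], 0], [[0, 0, 0], [0, 0, 0], 0], [[0.03, 0, 0], [0, 0, 0], 0], [[0, 0, 0], [0, 0, 0], 0]])

```text
time: 5.97
eef_pos: [510.5, 255.6, 201.4]
ee_rot: [3.138, -0.128, -0.012]
force: [0.4, -0.3, -9.4]
finger_gap: 35.4
```

Run:
```python
from h import *
s,w=look()
s,w=look()
```

```text
5.97 pos [510.5 255.6 201.4] turn to level [ 0.0009  0.0079 -0.0024] F [ 0.4 -0.3 -9.4] gap 35.4
spool (array([-98.1, -98.6, -99.4]), [379, 511], 120)
6.02 pos [510.3 255.7 201.3] turn to level [ 0.0016  0.0083 -0.0024] F [-0.3  0.4 -9.9] gap 35.5
spool (array([-96.8, -97.6, -98.4]), [376, 511], 120)
```

>>> carry_out(steps=[[[-0.028, 0.008, 0], [0, 0, 0], 0], [[0, 0, 0], [0, 0, 0], 0], [[0, 0, 0], [0, 0, 0], 0], [[0, 0, 0], [0, 0, 0], 0], [[0.03, 0, 0], [0, 0, 0], 0], [[0, 0, 0], [0, 0, 0], 0]])

```text
time: 6.57
eef_pos: [509.9, 256.1, 201.2]
ee_rot: [3.139, -0.126, -0.0]
force: [-0.2, -0.3, -9.3]
finger_gap: 35.8
```

Run:
```python
from h import *
s,w=look()
s,w=look()
```

```text
6.57 pos [509.9 256.1 201.2] turn to level [ 0.0003  0.0002 -0.0011] F [-0.2 -0.3 -9.3] gap 35.8
spool (array([-77.3, -77.7, -77.6]), [323, 496], 118)
6.62 pos [509.9 256.3 201.2] turn to level [ 0.0008  0.0002 -0.0011] F [ 0.8  0.6 -8.5] gap 35.4
spool (array([-74. , -74.1, -74.3]), [316, 489], 118)
```

```bash
cat > sim.py <<'E'
import numpy as np
def sim(y,v,th,lag=0.08,th0=0.,dt=.005):
    """y mm, v mm/s; th: tilt target for each row; first-order lag of the arm; prints y,v per row"""
    a=th0;o=[]
    for t in th:
        for _ in range(round(1/12/dt)):
            a+=(t-a)*dt/lag
            sl=(40-y)/1300 if y>-50 else 0.
            f=-6500*(a+sl)
            if abs(v)<1e-6 and abs(f)<58.5: continue
            v2=v+(f-58.5*np.sign(v or f))*dt
            v=0 if v*v2<0 and abs(f)<58.5 else v2
            y+=v*dt
        o.append((round(y),round(v)))
    return o
E
python3 - <<'E'
from sim import sim
for th in ([-.06]*6+[-.03]*2+[0]*4,[-.07]*5+[-.03]*3+[0]*4,[-.07]*6+[-.03]*2+[0]*4,[-.07]*4+[-.05]*3+[-.02]*3+[0]*2,[-.08]*4+[-.05]*3+[-.02]*3+[0]*2):
    print(th,sim(-74,70,th))
E
```

```text
[-0.06, -0.06, -0.06, -0.06, -0.06, -0.06, -0.03, -0.03, 0, 0, 0, 0] [(-68, 79), (-60, 100), (-51, 126), (-40, 120), (-30, 116), (-20, 116), (-10, 114), (-1, 109), (8, 99), (16, 86), (22, 73), (28, 62)]
[-0.07, -0.07, -0.07, -0.07, -0.07, -0.03, -0.03, -0.03, 0, 0, 0, 0] [(-68, 81), (-60, 107), (-49, 136), (-38, 133), (-26, 136), (-15, 134), (-4, 129), (7, 126), (18, 119), (27, 110), (36, 103), (45, 98)]
[-0.07, -0.07, -0.07, -0.07, -0.07, -0.07, -0.03, -0.03, 0, 0, 0, 0] [(-68, 81), (-60, 107), (-49, 136), (-38, 133), (-26, 136), (-15, 144), (-2, 147), (10, 148), (23, 144), (35, 138), (46, 134), (58, 135)]
[-0.07, -0.07, -0.07, -0.07, -0.05, -0.05, -0.05, -0.02, -0.02, -0.02, 0, 0] [(-68, 81), (-60, 107), (-49, 136), (-38, 133), (-27, 131), (-16, 130), (-4, 132), (7, 131), (18, 129), (29, 129), (40, 128), (51, 127)]
[-0.08, -0.08, -0.08, -0.08, -0.05, -0.05, -0.05, -0.02, -0.02, -0.02, 0, 0] [(-68, 83), (-59, 114), (-48, 146), (-36, 149), (-23, 152), (-10, 153), (3, 158), (17, 162), (31, 164), (45, 170), (60, 178), (75, 186)]
```

>>> carry_out(steps=[[[-0.06, 0, 0], [0, 0, 0], 0], [[0, 0, 0], [0, 0, 0], 0], [[0, 0, 0], [0, 0, 0], 0], [[0, 0, 0], [0, 0, 0], 0]])

```text
time: 7.0
eef_pos: [510.2, 256.4, 201.4]
ee_rot: [3.077, -0.123, -0.004]
force: [-0.5, -0.1, -9.5]
finger_gap: 35.2
```

Run:
```python
from h import *
s,w=look()
s,w=look()
```

```text
7.0 pos [510.2 256.4 201.4] turn to level [ 0.0617 -0.0001 -0.0012] F [-0.5 -0.1 -9.5] gap 35.2
spool (array([-38.9, -38.9, -38.9]), [251, 414], 118)
7.05 pos [510.2 256.2 201.4] turn to level [ 0.0619 -0.0001 -0.0014] F [ 0.3 -0.2 -8.5] gap 35.5
spool (array([-33.3, -33.4, -33.3]), [240, 403], 118)
```

Run:
```python
from sim import sim
for th in ([-.06]*2+[-.03]*2+[0]*4,[-.06]*1+[-.03]*2+[0]*5,[-.04]*3+[0]*5,[-.06]*2+[-.02]*2+[0]*4,[-.05]*2+[-.03]*2+[0]*4):
    print(th,sim(-33.3,112,th,th0=-.061))
```

```text
[-0.06, -0.06, -0.03, -0.03, 0, 0, 0, 0] [(-24, 111), (-14, 114), (-5, 115), (5, 112), (14, 105), (23, 95), (31, 85), (37, 78)]
[-0.06, -0.03, -0.03, 0, 0, 0, 0, 0] [(-24, 111), (-15, 107), (-6, 101), (2, 89), (9, 73), (15, 58), (19, 43), (22, 30)]
[-0.04, -0.04, -0.04, 0, 0, 0, 0, 0] [(-24, 107), (-15, 101), (-7, 97), (1, 87), (8, 71), (13, 55), (17, 40), (20, 26)]
[-0.06, -0.06, -0.02, -0.02, 0, 0, 0, 0] [(-24, 111), (-14, 114), (-5, 112), (5, 106), (13, 95), (21, 83), (27, 72), (33, 63)]
[-0.05, -0.05, -0.03, -0.03, 0, 0, 0, 0] [(-24, 109), (-15, 107), (-6, 105), (3, 101), (11, 92), (19, 80), (25, 68), (30, 58)]
```

>>> carry_out(steps=[[[0.011, 0, 0], [0, 0, 0], 0], [[0, 0, 0], [0, 0, 0], 0], [[0.02, 0, 0], [0, 0, 0], 0], [[0, 0, 0], [0, 0, 0], 0], [[0.03, 0, 0], [0, 0, 0], 0]])

```text
time: 7.52
eef_pos: [509.9, 255.5, 201.2]
ee_rot: [-3.137, 0.126, 0.001]
force: [0.4, 0.5, -8.6]
finger_gap: 35.3
```

Run:
```python
from h import *
from sim import sim
s,w=look();a=spool(w,s)[0].mean()
s,w=look();b=spool(w,s)[0].mean();v=(b-a)/.05;print(b,v)
t=-togo(s,s['eef_pos'],YAW)[0][0]
for th in ([0]*5,[.02]*2+[0]*3,[.03]*3+[0]*3,[.03]*4+[0]*3,[.02]*4+[0]*3,[.04]*3+[0]*3): print(th,sim(b,v,th,th0=t))
```

```text
7.52 pos [509.9 255.5 201.2] turn to level [-0.002   0.0005 -0.0014] F [ 0.4  0.5 -8.6] gap 35.3
spool (array([19.6, 19.9, 19.7]), [133, 296], 118)
7.57 pos [509.9 254.5 201.2] turn to level [-0.0028  0.0004 -0.0024] F [-0.4 -1.5 -8.8] gap 35.4
spool (array([25.3, 25.4, 25.5]), [122, 285], 118)
25.400000000000002 113.33333333333336
[0, 0, 0, 0, 0] [(35, 103), (43, 97), (51, 95), (59, 96), (68, 101)]
[0.02, 0.02, 0, 0, 0] [(34, 99), (42, 84), (49, 75), (55, 73), (61, 75)]
[0.03, 0.03, 0.03, 0, 0, 0] [(34, 96), (42, 77), (47, 58), (52, 48), (56, 45), (59, 47)]
[0.03, 0.03, 0.03, 0.03, 0, 0, 0] [(34, 96), (42, 77), (47, 58), (51, 41), (54, 32), (57, 30), (60, 32)]
[0.02, 0.02, 0.02, 0.02, 0, 0, 0] [(34, 99), (42, 84), (49, 70), (54, 59), (59, 55), (64, 57), (69, 62)]
[0.04, 0.04, 0.04, 0, 0, 0] [(34, 94), (41, 70), (46, 46), (49, 31), (52, 27), (54, 26)]
```

>>> carry_out(steps=[[[0.077, 0, 0], [0, 0, 0], 0], [[0, 0, 0], [0, 0, 0], 0], [[-0.05, 0, 0], [0, 0, 0], 0]])

```text
time: 7.87
eef_pos: [509.6, 251.5, 201.2]
ee_rot: [-3.115, 0.133, 0.0]
force: [-0.3, 0.1, -9.4]
finger_gap: 35.2
```

Run:
```python
from h import *
from sim import sim
s,w=look();a=spool(w,s)[0].mean()
s,w=look();b=spool(w,s)[0].mean();v=(b-a)/.05;print(b,v)
t=-togo(s,s['eef_pos'],YAW)[0][0]
for th in ([0]*5,[.02]*2+[0]*3,[.03]*3+[0]*3,[.03]*4+[0]*3,[.02]*4+[0]*3,[.04]*3+[0]*3): print(th,sim(b,v,th,th0=t))
```

```text
7.87 pos [509.6 251.5 201.2] turn to level [-0.0239  0.001  -0.0063] F [-0.3  0.1 -9.4] gap 35.2
spool (array([43.1, 43.1, 42.9]), [85, 251], 118)
7.92 pos [509.8 252.7 201.3] turn to level [-0.021   0.0003 -0.0044] F [ 0.2  2.1 -8.2] gap 35.3
spool (array([41.6, 41.6, 41.6]), [88, 254], 118)
41.6 -28.6666666666666
[0, 0, 0, 0, 0] [(39, -30), (37, -29), (34, -26), (32, -24), (30, -23)]
[0.02, 0.02, 0, 0, 0] [(39, -35), (36, -42), (32, -46), (28, -48), (24, -50)]
[0.03, 0.03, 0.03, 0, 0, 0] [(39, -37), (35, -49), (30, -63), (24, -73), (18, -79), (11, -86)]
[0.03, 0.03, 0.03, 0.03, 0, 0, 0] [(39, -37), (35, -49), (30, -63), (24, -80), (17, -93), (8, -103), (-1, -114)]
[0.02, 0.02, 0.02, 0.02, 0, 0, 0] [(39, -35), (36, -42), (32, -51), (27, -62), (21, -70), (15, -76), (8, -84)]
[0.04, 0.04, 0.04, 0, 0, 0] [(39, -39), (35, -56), (29, -76), (22, -89), (14, -98), (5, -107)]
```

>>> carry_out(steps=[[[-0.046, 0, 0.004], [0, 0, 0], 0], [[0.025, 0, 0], [0, 0, 0], 0], [[0, 0, 0], [0, 0, 0], 0]])

```text
time: 8.22
eef_pos: [509.8, 255.5, 201.3]
ee_rot: [-3.133, 0.129, 0.0]
force: [0.5, -0.7, -8.2]
finger_gap: 35.2
```

Run:
```python
from h import *
s,w=look();s,w=look('pics/w7.png')
```

```text
8.22 pos [509.8 255.5 201.3] turn to level [-0.0056  0.0003 -0.0035] F [ 0.5 -0.7 -8.2] gap 35.2
spool (array([36.9, 36.9, 36.8]), [98, 263], 118)
8.27 pos [509.7 255.6 201.3] turn to level [-0.0055  0.0005 -0.004 ] F [ 0.1  0.5 -9. ] gap 35.1
spool (array([36.9, 36.9, 36.8]), [98, 263], 118)
```

View pics/w7.png

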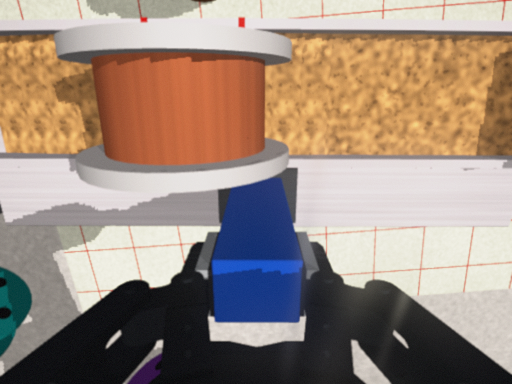

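>>> carry_out(steps=[[[-0.003, 0, 0], [0, 0, 0], 0], [[-0.0025, 0, 0], [0, 0, 0], 0], [[0, 0, 0], [0, 0, 0], 0], [[0, 0, 0], [0, 0, 0], 0], [[0, 0, 0], [0, 0, 0], 0]])

```text
time: 8.73
eef_pos: [509.7, 254.4, 201.3]
ee_rot: [-3.139, 0.133, 0.001]
force: [0.3, 0.1, -9.0]
finger_gap: 35.3
```

Run:
```python
from h import *
s,w=look()
```

```text
8.73 pos [509.7 254.4 201.3] turn to level [-0.0002  0.0006 -0.0057] F [ 0.3  0.1 -9. ] gap 35.3
spool (array([36.6, 36.8, 36.5]), [98, 263], 118)
```

>>> carry_out(steps=[[[0, 0, 0], [0, 0, 0], 0], [[0, 0, 0], [0, 0, 0], 0], [[0, 0, 0], [0, 0, 0], 0], [[0, 0, 0], [0, 0, 0], 0], [[0, 0, 0], [0, 0, 0], 0], [[0, 0, 0], [0, 0, 0], 0], [[0, 0, 0], [0, 0, 0], 0], [[0, 0, 0], [0, 0, 0], 0], [[0, 0, 0], [0, 0, 0], 0], [[0, 0, 0], [0, 0, 0], 0]])

```text
time: 9.62
eef_pos: [509.7, 254.4, 201.4]
ee_rot: [-3.138, 0.133, 0.001]
force: [0.4, 0.2, -8.4]
finger_gap: 35.8
```

Run:
```python
from h import *
s,w=look()
```

```text
9.62 pos [509.7 254.4 201.4] turn to level [-0.0003  0.0005 -0.0057] F [ 0.4  0.2 -8.4] gap 35.8
spool (array([36.6, 36.8, 36.8]), [98, 263], 118)
```

>>> carry_out(steps=[[[0, 0, 0], [0, 0, 0], 0], [[0, 0, 0], [0, 0, 0], 0], [[0, 0, 0], [0, 0, 0], 0], [[0, 0, 0], [0, 0, 0], 0], [[0, 0, 0], [0, 0, 0], 0], [[0, 0, 0], [0, 0, 0], 0], [[0, 0, 0], [0, 0, 0], 0], [[0, 0, 0], [0, 0, 0], 0], [[0, 0, 0], [0, 0, 0], 0], [[0, 0, 0], [0, 0, 0], 0]])

```text
time: 10.5
eef_pos: [509.7, 254.4, 201.3]
ee_rot: [-3.138, 0.133, 0.001]
force: [-0.3, -0.8, -10.0]
finger_gap: 35.5
```

Run:
```python
from h import *
s,w=look()
```

```text
10.5 pos [509.7 254.4 201.3] turn to level [-0.0003  0.0006 -0.0057] F [ -0.3  -0.8 -10. ] gap 35.5
spool (array([36.6, 36.8, 36.8]), [98, 263], 118)
```

>>> carry_out(steps=[[[0, 0, 0], [0, 0, 0], 0], [[0, 0, 0], [0, 0, 0], 0], [[0, 0, 0], [0, 0, 0], 0], [[0, 0, 0], [0, 0, 0], 0], [[0, 0, 0], [0, 0, 0], 0], [[0, 0, 0], [0, 0, 0], 0], [[0, 0, 0], [0, 0, 0], 0], [[0, 0, 0], [0, 0, 0], 0], [[0, 0, 0], [0, 0, 0], 0], [[0, 0, 0], [0, 0, 0], 0]])

```text
time: 11.38
eef_pos: [509.7, 254.4, 201.4]
ee_rot: [-3.138, 0.133, 0.001]
force: [-0.3, 0.2, -9.4]
finger_gap: 35.0
```

>>> carry_out(steps=[[[0, 0, 0], [0, 0, 0], 0], [[0, 0, 0], [0, 0, 0], 0], [[0, 0, 0], [0, 0, 0], 0], [[0, 0, 0], [0, 0, 0], 0], [[0, 0, 0], [0, 0, 0], 0], [[0, 0, 0], [0, 0, 0], 0], [[0, 0, 0], [0, 0, 0], 0], [[0, 0, 0], [0, 0, 0], 0], [[0, 0, 0], [0, 0, 0], 0], [[0, 0, 0], [0, 0, 0], 0]])

```text
time: 12.22
eef_pos: [509.7, 254.4, 201.3]
ee_rot: [-3.138, 0.133, 0.001]
force: [0.5, 0.7, -9.6]
finger_gap: 35.4
```

>>> carry_out(steps=[[[0, 0, 0], [0, 0, 0], 0], [[0, 0, 0], [0, 0, 0], 0], [[0, 0, 0], [0, 0, 0], 0], [[0, 0, 0], [0, 0, 0], 0], [[0, 0, 0], [0, 0, 0], 0], [[0, 0, 0], [0, 0, 0], 0], [[0, 0, 0], [0, 0, 0], 0], [[0, 0, 0], [0, 0, 0], 0], [[0, 0, 0], [0, 0, 0], 0], [[0, 0, 0], [0, 0, 0], 0]])

```text
time: 13.05
eef_pos: [509.7, 254.4, 201.3]
ee_rot: [-3.138, 0.133, 0.001]
force: [0.4, 0.6, -8.8]
finger_gap: 35.1
```

>>> carry_out(steps=[[[0, 0, 0], [0, 0, 0], 0], [[0, 0, 0], [0, 0, 0], 0], [[0, 0, 0], [0, 0, 0], 0], [[0, 0, 0], [0, 0, 0], 0], [[0, 0, 0], [0, 0, 0], 0], [[0, 0, 0], [0, 0, 0], 0], [[0, 0, 0], [0, 0, 0], 0], [[0, 0, 0], [0, 0, 0], 0], [[0, 0, 0], [0, 0, 0], 0], [[0, 0, 0], [0, 0, 0], 0]])

```text
time: 13.88
eef_pos: [509.7, 254.4, 201.4]
ee_rot: [-3.138, 0.133, 0.001]
force: [0.0, 0.3, -8.4]
finger_gap: 35.3
```

>>> carry_out(steps=[[[0, 0, 0], [0, 0, 0], 0], [[0, 0, 0], [0, 0, 0], 0], [[0, 0, 0], [0, 0, 0], 0], [[0, 0, 0], [0, 0, 0], 0], [[0, 0, 0], [0, 0, 0], 0], [[0, 0, 0], [0, 0, 0], 0], [[0, 0, 0], [0, 0, 0], 0], [[0, 0, 0], [0, 0, 0], 0], [[0, 0, 0], [0, 0, 0], 0], [[0, 0, 0], [0, 0, 0], 0]])

```text
time: 14.72
eef_pos: [509.7, 254.4, 201.4]
ee_rot: [-3.138, 0.133, 0.001]
force: [-0.2, -0.3, -8.8]
finger_gap: 34.9
```

>>> carry_out(steps=[[[0, 0, 0], [0, 0, 0], 0], [[0, 0, 0], [0, 0, 0], 0], [[0, 0, 0], [0, 0, 0], 0], [[0, 0, 0], [0, 0, 0], 0], [[0, 0, 0], [0, 0, 0], 0], [[0, 0, 0], [0, 0, 0], 0], [[0, 0, 0], [0, 0, 0], 0], [[0, 0, 0], [0, 0, 0], 0], [[0, 0, 0], [0, 0, 0], 0], [[0, 0, 0], [0, 0, 0], 0]])

```text
time: 15.55
eef_pos: [509.7, 254.4, 201.4]
ee_rot: [-3.138, 0.133, 0.001]
force: [0.1, -0.5, -9.2]
finger_gap: 35.3
```

>>> carry_out(steps=[[[0, 0, 0], [0, 0, 0], 0], [[0, 0, 0], [0, 0, 0], 0], [[0, 0, 0], [0, 0, 0], 0], [[0, 0, 0], [0, 0, 0], 0], [[0, 0, 0], [0, 0, 0], 0], [[0, 0, 0], [0, 0, 0], 0], [[0, 0, 0], [0, 0, 0], 0], [[0, 0, 0], [0, 0, 0], 0], [[0, 0, 0], [0, 0, 0], 0], [[0, 0, 0], [0, 0, 0], 0]])

```text
time: 16.38
eef_pos: [509.7, 254.4, 201.4]
ee_rot: [-3.138, 0.133, 0.001]
force: [0.0, -0.1, -8.8]
finger_gap: 35.6
```

Run:
```python
from h import *
s,w=look()
x=np.array([523.3,-186.9,0]);g=x+Ro.from_euler('z',-.037).apply([-70,0,247.5]);print(g,togo(s,g,-.037))
```

```text
16.38 pos [509.7 254.4 201.4] turn to level [-0.0003  0.0005 -0.0057] F [ 0.  -0.1 -8.8] gap 35.6
spool (array([36.9, 36.8, 36.8]), [98, 263], 118)
[ 453.34790953 -184.31059091  247.5       ] (array([-0.0003,  0.0005, -0.0477]), array([-1.91, 44.19, -4.63]))
```

>>> carry_out(steps=[[[0, 0, 0], [0, 0, 0], 0], [[0, 0, -0.003], [0, 0.03, -0.05], 0], [[0, 0, -0.003], [0, 0.06, -0.1], 0], [[0, 0, -0.003], [0, 0.09, -0.1], 0], [[0, 0, -0.003], [0, 0.12, -0.1], 0], [[0, 0, -0.003], [0, 0.15, -0.1], 0], [[0, 0, -0.003], [0, 0.18, -0.1], 0], [[0, 0, -0.003], [0, 0.21, -0.1], 0], [[0, 0, -0.003], [0, 0.24, -0.1], 0], [[0, 0, -0.003], [0, 0.27, -0.1], 0]])

```text
time: 17.27
eef_pos: [508.6, 239.9, 210.7]
ee_rot: [-3.14, 0.085, 0.001]
force: [-0.6, 0.2, -9.5]
finger_gap: 35.3
```

>>> carry_out(steps=[[[0, 0, -0.003], [0, 0.27, -0.1], 0], [[0, 0, -0.003], [0, 0.24, -0.1], 0], [[0, 0, -0.003], [0, 0.21, -0.1], 0], [[0, 0, 0], [0, 0.18, -0.1], 0], [[0, 0, 0], [0, 0.15, -0.1], 0], [[0, 0, 0], [0, 0.12, -0.1], 0], [[0, 0, 0], [0, 0.09, -0.1], 0], [[0, 0, 0], [0, 0.06, -0.1], 0], [[0, 0, 0], [0, 0.03, -0.05], 0], [[0, 0, 0], [0, 0, 0], 0]])

```text
time: 18.1
eef_pos: [508.1, 223.9, 220.7]
ee_rot: [3.141, -0.071, 0.0]
force: [0.7, -0.1, -9.1]
finger_gap: 34.9
```

```bash
echo 'GOAL=[453.3,-184.3,247.5]' >> h.py
python3 - <<'E'
from h import *
s,w=look();print(togo(s,GOAL,-.037))
E
```

```text
18.1 pos [508.1 223.9 220.7] turn to level [ 0.0001 -0.0003  0.0337] F [ 0.7 -0.1 -9.1] gap 34.9
spool (array([37.1, 37.3, 37.3]), [97, 262], 118)
(array([ 0.0001, -0.0003, -0.0083]), array([-3.63, 41.03, -2.68]))
```

>>> carry_out(steps=[[[0, 0, 0], [0, 0.03, 0], 0], [[0, 0, 0], [0, 0.06, 0], 0], [[0, 0, 0], [0, 0.09, 0], 0], [[0, 0, -0.002], [0, 0.12, 0], 0], [[0, 0, -0.002], [0, 0.15, 0], 0], [[0, 0, -0.002], [-0.02, 0.18, -0.02], 0], [[0, 0, -0.002], [-0.03, 0.21, -0.03], 0], [[0, 0, 0], [-0.04, 0.24, -0.04], 0], [[0, 0, 0], [-0.05, 0.27, -0.04], 0], [[0, 0, 0], [-0.05, 0.3, -0.04], 0]])

```text
time: 18.98
eef_pos: [505.0, 206.6, 221.9]
ee_rot: [3.141, -0.055, -0.001]
force: [0.4, 0.5, -9.2]
finger_gap: 35.5
```

>>> carry_out(steps=[[[0, 0, 0], [-0.05, 0.33, -0.04], 0], [[0, 0, 0], [-0.05, 0.36, -0.04], 0], [[0, 0, 0], [-0.05, 0.39, -0.04], 0], [[0, 0, 0], [-0.05, 0.42, -0.04], 0], [[0, 0, 0], [-0.05, 0.45, -0.04], 0], [[0, 0, 0], [-0.05, 0.48, -0.04], 0], [[0, 0, 0], [-0.05, 0.48, -0.04], 0], [[0, 0, 0], [-0.05, 0.48, -0.04], 0], [[0, 0, 0], [-0.05, 0.48, -0.04], 0], [[0, 0, 0], [-0.05, 0.48, -0.04], 0]])

```text
time: 19.82
eef_pos: [497.7, 158.1, 226.8]
ee_rot: [3.14, -0.056, 0.0]
force: [0.2, -0.9, -8.6]
finger_gap: 35.4
```

Run:
```python
from h import *
s=arm.observe();print(s['time'],s['eef_pos'],togo(s,GOAL,-.037))
```

```text
19.8167 [497.71818854 158.14297326 226.8487048 ] (array([ 0.0009, -0.0001,  0.0016]), array([-3.23, 34.38, -2.04]))
```

>>> carry_out(steps=[[[0, 0, 0], [-0.05, 0.48, -0.03], 0], [[0, 0, 0], [-0.05, 0.48, -0.03], 0], [[0, 0, 0], [-0.05, 0.48, -0.03], 0], [[0, 0, 0], [-0.05, 0.48, -0.03], 0], [[0, 0, 0], [-0.05, 0.48, -0.03], 0], [[0, 0, 0], [-0.05, 0.48, -0.03], 0], [[0, 0, 0], [-0.05, 0.48, -0.03], 0], [[0, 0, 0], [-0.05, 0.48, -0.03], 0], [[0, 0, 0], [-0.05, 0.48, -0.03], 0], [[0, 0, 0], [-0.05, 0.48, -0.03], 0]])

```text
time: 20.65
eef_pos: [490.2, 104.8, 230.5]
ee_rot: [3.14, -0.056, 0.001]
force: [0.5, -0.6, -9.6]
finger_gap: 35.5
```

>>> carry_out(steps=[[[0, 0, 0], [-0.05, 0.48, -0.03], 0], [[0, 0, 0], [-0.05, 0.48, -0.03], 0], [[0, 0, 0], [-0.05, 0.48, -0.03], 0], [[0, 0, 0], [-0.05, 0.48, -0.03], 0], [[0, 0, 0], [-0.05, 0.48, -0.03], 0], [[0, 0, 0], [-0.05, 0.48, -0.03], 0], [[0, 0, 0], [-0.05, 0.48, -0.03], 0], [[0, 0, 0], [-0.05, 0.48, -0.03], 0], [[0, 0, 0], [-0.05, 0.48, -0.03], 0], [[0, 0, 0], [-0.05, 0.48, -0.03], 0]])

```text
time: 21.48
eef_pos: [482.8, 51.6, 234.1]
ee_rot: [3.139, -0.056, 0.002]
force: [-0.8, -0.3, -9.2]
finger_gap: 35.5
```

Run:
```python
from h import *
s=arm.observe();print(s['time'],s['eef_pos'],togo(s,GOAL,-.037))
```

```text
21.4833 [482.77219763  51.58241694 234.05659575] (array([ 0.0017, -0.0012,  0.0015]), array([-2.11, 23.68, -1.31]))
```

>>> carry_out(steps=[[[0.0003, -0.0002, 0], [-0.05, 0.48, -0.03], 0], [[0.0003, -0.0002, 0], [-0.05, 0.48, -0.03], 0], [[0.0003, -0.0002, 0], [-0.05, 0.48, -0.03], 0], [[0.0003, -0.0002, 0], [-0.05, 0.48, -0.03], 0], [[0.0003, -0.0002, 0], [-0.05, 0.48, -0.03], 0], [[0.0001, -0.0001, 0], [-0.05, 0.48, -0.03], 0], [[0.0001, -0.0001, 0], [-0.05, 0.48, -0.03], 0], [[0.0001, -0.0001, 0], [-0.05, 0.48, -0.03], 0], [[0.0001, -0.0001, 0], [-0.05, 0.48, -0.03], 0], [[0.0001, -0.0001, 0], [-0.05, 0.48, -0.03], 0]])

```text
time: 22.32
eef_pos: [475.3, -1.7, 237.6]
ee_rot: [3.141, -0.056, 0.0]
force: [0.6, -1.0, -9.2]
finger_gap: 35.4
```

>>> carry_out(steps=[[[0.0001, -0.0001, 0], [-0.05, 0.48, -0.03], 0], [[0.0001, -0.0001, 0], [-0.05, 0.48, -0.03], 0], [[0.0001, -0.0001, 0], [-0.05, 0.48, -0.03], 0], [[0.0001, -0.0001, 0], [-0.05, 0.48, -0.03], 0], [[0.0001, -0.0001, 0], [-0.05, 0.48, -0.03], 0], [[0.0001, -0.0001, 0], [-0.05, 0.48, -0.03], 0], [[0.0001, -0.0001, 0], [-0.05, 0.48, -0.03], 0], [[0.0001, -0.0001, 0], [-0.05, 0.48, -0.03], 0], [[0.0001, -0.0001, 0], [-0.05, 0.48, -0.03], 0], [[0.0001, -0.0001, 0], [-0.05, 0.48, -0.03], 0]])

```text
time: 23.15
eef_pos: [467.9, -55.0, 241.0]
ee_rot: [-3.141, 0.056, 0.001]
force: [-0.4, -0.2, -8.4]
finger_gap: 35.2
```

Run:
```python
from h import *
s=arm.observe();print(s['time'],s['eef_pos'],togo(s,GOAL,-.037))
```

```text
23.15 [467.89208005 -54.95220696 241.00473786] (array([-0.0004,  0.0007,  0.0016]), array([-1.  , 12.98, -0.65]))
```

>>> carry_out(steps=[[[0, 0, 0], [-0.03, 0.48, -0.03], 0], [[0, 0, 0], [-0.03, 0.48, -0.03], 0], [[0, 0, 0], [-0.03, 0.48, -0.03], 0], [[0, 0, 0], [-0.03, 0.48, -0.03], 0], [[0, 0, 0], [-0.03, 0.48, -0.03], 0], [[0, 0, 0], [-0.03, 0.48, -0.02], 0], [[0, 0, 0], [-0.03, 0.48, -0.02], 0], [[0, 0, 0], [-0.03, 0.48, -0.02], 0], [[0, 0, 0], [-0.03, 0.48, -0.02], 0], [[0, 0, 0], [-0.03, 0.48, -0.02], 0]])

```text
time: 23.98
eef_pos: [462.7, -108.3, 243.8]
ee_rot: [3.141, -0.055, -0.001]
force: [-0.8, 0.2, -9.0]
finger_gap: 35.1
```

>>> carry_out(steps=[[[0, 0, 0], [-0.03, 0.48, -0.02], 0], [[0, 0, 0], [-0.03, 0.48, -0.02], 0], [[0, 0, 0], [-0.03, 0.48, -0.02], 0], [[0, 0, 0], [-0.03, 0.48, -0.02], 0], [[0, 0, 0], [-0.03, 0.48, -0.02], 0], [[0, 0, 0], [-0.03, 0.48, -0.02], 0], [[0, 0, 0], [-0.03, 0.45, -0.02], 0], [[0, 0, 0], [-0.03, 0.42, -0.02], 0], [[0, 0, 0], [-0.03, 0.39, -0.02], 0], [[0, 0, 0], [-0.02, 0.36, -0.02], 0]])

```text
time: 24.82
eef_pos: [457.6, -158.7, 246.0]
ee_rot: [3.141, -0.056, -0.001]
force: [0.0, 1.1, -9.2]
finger_gap: 35.7
```

>>> carry_out(steps=[[[0, 0, 0], [-0.02, 0.33, 0], 0], [[0, 0, 0], [-0.02, 0.3, 0], 0], [[0, 0, 0], [-0.02, 0.27, 0], 0], [[0, 0, 0], [-0.02, 0.24, 0], 0], [[0, 0, 0], [-0.01, 0.21, 0], 0], [[0, 0, 0], [0, 0.18, 0], 0], [[0, 0, 0], [0, 0.15, 0], 0], [[0, 0, 0], [0, 0.12, 0], 0], [[0, 0, 0], [0, 0.09, 0], 0], [[0, 0, 0], [0, 0.06, 0], 0]])

```text
time: 25.65
eef_pos: [455.9, -180.6, 245.9]
ee_rot: [3.141, -0.056, -0.001]
force: [0.2, -1.0, -9.2]
finger_gap: 35.0
```

>>> carry_out(steps=[[[0, 0, 0], [0, 0.03, 0], 0], [[0, 0, 0], [0, 0, 0], 0], [[0, 0, 0], [0, 0, 0], 0]])

```text
time: 25.9
eef_pos: [455.9, -180.9, 245.9]
ee_rot: [3.141, -0.056, -0.001]
force: [0.7, -0.8, -8.7]
finger_gap: 35.0
```

Run:
```python
from h import *
s,w=look();print(togo(s,GOAL,-.037))
t=arm.read_camera('top');f=t['frame'][:,:,::-1];cv2.imwrite('pics/t2.png',f)
cv2.imwrite('pics/t2c.png',cv2.resize(f[130:240,285:440],None,fx=5,fy=5,interpolation=2))
```

```text
25.9 pos [ 455.9 -180.9  245.9] turn to level [0.0003 0.0004 0.0433] F [ 0.7 -0.8 -8.7] gap 35.0
spool (array([38.3, 38.6, 38.6]), [94, 260], 118)
(array([0.0003, 0.0004, 0.0013]), array([-0.25,  0.35, -0.16]))
```

View pics/t2c.png

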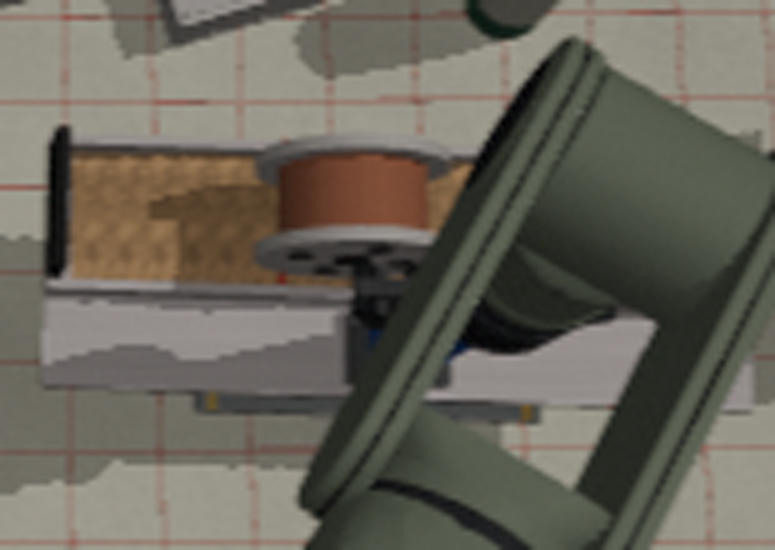

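>>> carry_out(steps=[[[0, 0, 0], [-0.06, 0.05, -0.05], 0], [[0, 0, 0], [-0.08, 0.08, -0.06], 0], [[0, 0, 0], [-0.06, 0.09, -0.05], 0], [[0, 0, 0], [-0.05, 0.08, 0], 0], [[0, 0, 0], [0, 0.05, 0], 0], [[0, 0, 0], [0, 0, 0], 0]])

```text
time: 26.5
eef_pos: [453.0, -184.5, 247.8]
ee_rot: [3.141, -0.055, -0.001]
force: [0.6, -0.1, -9.1]
finger_gap: 35.4
```

Run:
```python
from h import *
t=arm.read_camera('top')
A=lambda p:np.array(p)/5+[285,130]
yw=lambda v:np.arctan2(-v[0],v[1])
for n,p,z in(('tray front edge (before nudge)',[[43,385],[750,410]],148+1),('riser front edge',[[196,411],[538,420]],60)):
    e=onz(t,A(p),z);print(n,e.round(1).tolist(),yw(e[0]-e[1]),np.linalg.norm(e[0]-e[1]),'mid',e.mean(0).round(1))
s,w=look();print(togo(s,GOAL,-.037))
f=t['frame'][:,:,::-1];cv2.imwrite('pics/t3.png',f)
d=arm.read_camera('side')['frame'][:,:,::-1];cv2.imwrite('pics/s3.png',cv2.resize(d[110:330,150:400],None,fx=2.7,fy=2.7,interpolation=2))
```

```text
tray front edge (before nudge) [[432.6, 29.3, 149.0], [416.5, -389.3, 149.0]] -0.03828335300559421 418.9217703516156 mid [ 424.5 -180.   149. ]
riser front edge [[427.1, -74.7, 60.0], [420.9, -291.6, 60.0]] -0.0288303952065002 217.05415958793228 mid [ 424.  -183.1   60. ]
26.55 pos [ 453.  -184.4  247.8] turn to level [0.0005 0.0003 0.0438] F [ 0.2 -0.1 -8.1] gap 35.3
spool (array([38.6, 38.9, 38.9]), [94, 259], 118)
(array([0.0005, 0.0004, 0.0018]), array([ 0.03, -0.01,  0.03]))
```

View pics/s3.png

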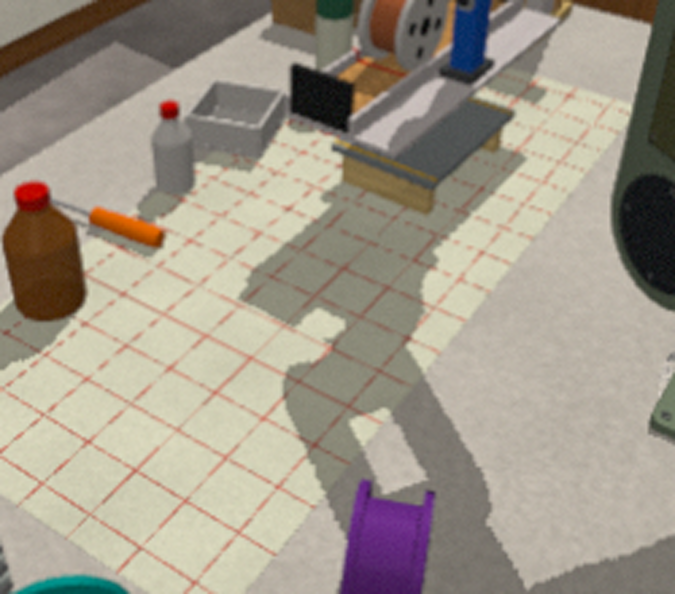

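>>> carry_out(steps=[[[0, 0, 0], [0.05, 0, 0], 0], [[0, 0, 0], [0.05, 0, 0], 0], [[0, 0, 0], [0, 0, 0], 0], [[0, 0, 0], [0, 0, 0], 0], [[0, 0, 0], [0, 0, 0], 0], [[0, 0, 0], [0, 0, 0], 0], [[0, 0, 0], [0, 0, 0], 0], [[0, 0, 0], [0, 0, 0], 0], [[0, 0, 0], [0, 0, 0], 0], [[0, 0, 0], [0, 0, 0], 0]])

```text
time: 27.48
eef_pos: [454.2, -184.1, 247.6]
ee_rot: [-3.141, 0.055, 0.001]
force: [-0.2, 0.1, -8.4]
finger_gap: 35.8
```

>>> carry_out(steps=[[[0, 0, 0], [0, 0, 0], 0], [[0, 0, 0], [0, 0, 0], 0], [[0, 0, 0], [0, 0, 0], 0], [[0, 0, 0], [0, 0, 0], 0], [[0, 0, 0], [0, 0, 0], 0], [[0, 0, 0], [0, 0, 0], 0], [[0, 0, 0], [0, 0, 0], 0], [[0, 0, 0], [0, 0, 0], 0], [[0, 0, 0], [0, 0, 0], 0], [[0, 0, 0], [0, 0, 0], 0]])

```text
time: 28.32
eef_pos: [454.2, -184.1, 247.6]
ee_rot: [-3.141, 0.055, 0.001]
force: [-0.1, 0.2, -8.7]
finger_gap: 35.3
```

Run:
```python
from h import *
look();s,w=look();print(togo(s,GOAL,-.037),spool(w,s)[0])
if abs(spool(w,s)[0].mean()-38.8)<2: print(arm.close_job())
```

```text
28.32 pos [ 454.2 -184.1  247.6] turn to level [0.     0.0007 0.0442] F [-0.1  0.2 -8.7] gap 35.3
spool (array([38.6, 38.9, 38.6]), [94, 259], 118)
28.37 pos [ 454.2 -184.1  247.6] turn to level [0.     0.0006 0.0441] F [-0.4  0.2 -9.9] gap 35.4
spool (array([38.6, 38.6, 38.6]), [94, 260], 118)
(array([0.    , 0.0006, 0.0021]), array([-0.09,  0.02,  0.01])) [38.6 38.6 38.6]
the job is handed in; nothing more can be done
None
```

I picked the tray up by its blue block and rolled the spool onto the crown by tilting. It came to rest at about y = 37 mm, between the red lines. I held it there for about 8.2 s, carried the tray over the riser without the spool leaving the lines, and handed the job in at 28.4 s while holding it there.

**Last checks:**
- **Spool:** at rest at tray y ≈ 38.6 mm, with no movement beyond measuring noise over the last 2 s.
- **Tray attitude:** level to within 0.001 rad, by the tool's measured orientation.
- **Height:** underside about 90 mm above the riser's top, worked out from the height at which I gripped it.
- **Centring and squareness:** the tool was within 1 mm of its goal. The top view, taken just before a last 1 mm nudge towards the riser, put tray and riser front edges within about 2.5 mm and 0.01 rad of each other.
- **Bystanders:** those visible in the last side view looked to be where they started. I did not measure them.

**What disagreed:**
- **Riser heading:** two estimates differed slightly, -0.034 and -0.029 rad, against -0.038 rad for the tray.
- **Lift:** the tray briefly tipped by about 0.05 rad while being lifted. The spool crept a few millimetres towards the -y stop, without reaching it, before I corrected the tilt.

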